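# Hold the cleat against the sprung fence

### The arm

A 6-joint arm with a two-finger parallel gripper is mounted at the origin on the work surface. World frame = base frame: x ahead of the robot, y to its left, z up, the work surface at z = 0. Lengths are in m, angles in rad, forces in N, time in s.
With the tool pointing down it reaches from about 0.275 to 1 m from the base axis. Payload 8.4 kg.
Tool frame: the origin (TCP) lies midway between the tips of the shut fingers; the grasp point (between the pads) lies bot.grip_depth behind it (bot.grip_depth is the distance from the TCP to the grasp point, in m); x points along the fingers, y is the direction in which the jaws open and shut, and the axes are right-handed (so a half turn about x gives the same grasp; the last joint's range is limited). The gripper opens to 85 mm and grips with 20 to 120 N. Pads are 22 mm wide; open, the fingers measure 114 mm over their backs; the gripper's body (76 mm by 85 mm) begins 54 mm behind the grasp point. The pads swing forward as they close: fully open they stand 13 mm farther back than shut.
Start: joints at [1.215, 0.353, 1.633, -0, 1.155, -0.002], TCP at [0.217, 0.586, 0.231] pointing down, gripper open.
Joint ranges: [-2.63, 2.63], [-0.92, 2.1], [0.06, 2.66], [-1.3, 4.44], [0, 2.69], [-3.02, 3.02]. Speed limits (rad/s): [2.22, 2.22, 2.79, 3.14, 3.14, 3.14].

### API

Orientations are given as a unit quaternion [w, x, y, z].
In Python, from bench import bot gives the robot as it stands.
- The arm moves only by the tool step_arm, never from a script. Its argument "motion" is one flat list of numbers, 7 for each row, row after row: the shift along the world's x, y, z in mm, then the turn, a rotation vector about the world's x, y, z in rad, then the gripper command: -1 is fully open, 1 is shut, values between are in proportion. In form: [x, y, z, rx, ry, rz, grip, x, y, z, rx, ry, rz, grip, ...]. A call has 1 to 5 rows; each row is the pose to reach, as a shift and turn from the pose commanded when the call began; what a row does not reach only later rows make up. A row lasts 1/10 s, in which the tool goes at most 50 mm and 8.59 degrees, less where a joint would pass 70% of its speed; a pose out of reach is approached as far as the arm can. A call with a gripper value outside its range is refused whole. The fingers move at their own pace and stop on an object; "grip_force" is the grip in N (left out, the last holds). Time passes only in rows, so rows that repeat a pose let the fingers close. It gives the time, the measured TCP pose, the force and the opening at its end, in the units of the state.
- bot.get_state(): the state, without advancing time (a new reading comes with each control period).
- bot.read_camera(name): name is "side" or "top"; returns (picture, depth): 384x512x3 uint8, blue, green, red; 384x512 float32, m along the optical axis (not along the pixel's ray), 0 where there is no reading.
- bot.camera_info(name): a dict with "intrinsics" (3x3 intrinsics, pixels), "R" (3x3) and "t" (3): a world point X has camera coordinates R X + t. Camera axes: x right, y down, z forward; pixel columns grow to the right and rows downward; lengths in m; the calibration is good to about 2 mm. A picture is of the moment at which its call begins. camera_info takes no time and is no camera call.
- bot.job_done(): hands the job in, once; it reports no verdict.
The state is a dict: "t": time; "joint_positions": joint angles; "qd": joint speeds; "joint_torque": joint torques, N m; "ee_pos": TCP position; "tcp_rot": TCP orientation; "ft_force": force on the tool from outside, world axes, zero at the start; "ft_torque": the same for the moment, N m; "grip_width": finger opening in m.
Only numpy, scipy, OpenCV 4.12 (cv2) and the standard library are available. Lean on these libraries where they do the work, as an engineer would, in place of code of your own. Each camera call takes 0.05 s, during which the arm holds its last target. There are 200 camera calls.

### The job

Drop the two loose coupling nuts that lie on the die board into the fitter's tin, then stand the T-shaped plywood cleat flat on the board and press its long edge squarely against the sprung fence bar, ends level with the ends of the bar, until the bar has gone about half-way through its travel; never run the bar to its end stop, and leave everything else where it is. Finish while holding: the program ends with the robot still pressing the cleat steadily at that force, for the fitter to screw it down.

Things in the scene. Friction and masses are not known exactly. Their poses are not given: they have to be found in the camera images.
- board: Plywood die board fixed to the bench, 260 (x) x 300 (y) x 18 mm thick; origin at the centre of its underside, on the bench. A fence is mounted near its +x edge: a fixed dark steel housing, 24 x 150 mm, front face at board x = +86 mm, its top 52 mm above the bench, and in front of it (towards board -x) the sprung fence bar, parallel to board y and centred on board y = 0.
- fence (a joint): Travel of the sprung fence bar, m: 0 = out (at rest), 0.020 = end stop. It slides along board +x. Spring of 700 N/m without preload: half-way, 0.010, takes 7 N.
- fence_face (a point): Centre of the fence bar's front face (looking to board -x). The bar is aluminium, 12 mm thick (x), 110 mm long (y), from 2 to 24 mm above the board's top. At rest the face lies at board x = +50 mm, y = 0. The axes are those of the board.
- cleat_center (a point): Loose plywood cleat of upside-down T section, 0.15 to 0.3 kg, standing on its foot on the bench to one side of the board. Foot 80 (x) x 110 (y) x 18 mm; on it, along the middle (over the whole 110 mm of y), an upright rib 12 mm thick (x) and 52 mm high; total height 70 mm. The point lies at its centre, 35 mm above its underside. z up. The two long (110 mm) edges are alike, so half a turn makes no difference. It can be gripped across the rib.
- cleat: The same cleat; origin at the centre of its underside.
- nut_a_center (a point): A loose steel hexagonal coupling nut standing upright on the board, in front of the fence: 24 mm across flats (flats face its x axis and every 60 degrees), 30 mm tall, 0.07 kg. The point is its centre, half-way up.
- nut_b_center (a point): The other coupling nut, the same.
- tin_rim (a point): Centre of the mouth of the fitter's open round steel tin, loose on the bench to the other side of the board, 0.35 kg, 70 mm tall, 104 mm across at the mouth, straight walls 3 mm thick, floor 4 mm. z up.
- block: Bystander: loose square steel setting block, 30 x 30 x 40 mm tall, on the board beside an end of the fence bar; origin at the centre of its underside. Not to be moved.
- offcut: Bystander: flat plywood offcut, 90 x 60 x 18 mm, on the bench; origin under its centre. Not to be moved.
- glue: Bystander: white glue bottle, 60 mm across, 100 mm tall; origin under its centre. Not to be moved.
- driver: Bystander: screwdriver lying on the bench near the robot. Not to be moved.
- spanner: Bystander: wrench lying on the bench near the robot. Not to be moved.
- mallet: Bystander: wooden mallet standing on its head beyond the board, head 84 mm across and 130 mm tall, handle 200 mm sticking out level to its +y; origin under the head's centre. Not to be moved.
Mind the look-alikes: they are no part of the job. What is shaped like the part that bears nut_a_center but black or purple is not meant.

How it is judged:
By the outcome, as a careful person would: the job done as asked, in the order asked, and still so for the second after the job is handed in, while the arm keeps its last pose, push and grip.
It also fails if it takes over 67 s, if anything falls off the work surface, if the arm or the gripper's body presses on something with over 40 N, if the wrist force passes 120 N, or if a joint passes its speed limit or range.

## Working session

There is one attempt and no reset: what is moved stays moved. The work goes in short steps, Python scripts to look and compute and a tool call to move; the robot and the scene stay as the last step left them, time stands still between calls to the robot, and variables do not carry over. Pictures are saved under pics/ and viewed, about 8 in all and at most 12, crops included, and the job is handed in when it is done.

Besides the shell and the picture viewer there is one more tool, called after "Request:" in YAML: its name, and indented under it one key for each argument. step_arm: Moves the arm, as the interface text tells. Its arguments: {"type":"object","properties":{"motion":{"type":"array"},"grip_force":{"type":"number"}},"required":["motion"]}

```bash
mkdir -p pics; cat > h.py <<'E'
import numpy as np, cv2
from bench import bot
def snap(n):
    im,d=bot.read_camera(n); np.savez(f'{n}.npz',im=im,d=d); return im,d
def load(n):
    f=np.load(f'{n}.npz'); return f['im'],f['d']
def cam(n):
    c=bot.camera_info(n); return np.array(c['intrinsics']),np.array(c['R']),np.array(c['t'])
def pts(n,d):
    K,R,t=cam(n); v,u=np.mgrid[:384,:512]
    c=np.stack([(u-K[0,2])/K[0,0]*d,(v-K[1,2])/K[1,1]*d,d],-1)
    return (c-t)@R
def ray(n,u,v,z):
    K,R,t=cam(n); o=-R.T@t; r=R.T@np.linalg.inv(K)@[u,v,1]; return o+r*(z-o[2])/r[2]
E
python3 - <<'E'
from h import *
for n in('side','top'):
    im,d=snap(n); K,R,t=cam(n); print(n,K.round(1).tolist(),(-R.T@t).round(3),R[2].round(3),(d>0).mean())
    cv2.imwrite(f'pics/{n}0.png',cv2.resize(im,(800,600)))
s=bot.get_state(); print(s, bot.grip_depth)
E
```

```text
side [[430.0, 0.0, 252.2], [0.0, 430.0, 186.3], [0.0, 0.0, 1.0]] [ 0.52  -0.757  0.889] [ 0.023  0.688 -0.725] 0.9960581461588541
top [[429.5, 0.0, 261.7], [0.0, 429.5, 200.5], [0.0, 0.0, 1.0]] [0.432 0.006 1.4  ] [ 0.103 -0.012 -0.995] 0.9959615071614584
{'t': 0.1, 'joint_positions': array([ 1.21459955e+00,  3.53538421e-01,  1.63403289e+00,  1.03217401e-05,
        1.15520719e+00, -2.40424848e-03]), 'qd': array([-0.00090051, -0.00213163, -0.00020824, -0.00026378,  0.00099946,
        0.00060831]), 'joint_torque': array([-1.39078365e-03, -6.06358266e+01, -3.42817640e+01, -1.09829609e-04,
        3.99910205e-03, -8.41456057e-06]), 'ee_pos': array([0.21639223, 0.58590565, 0.23067353]), 'tcp_rot': array([ 0.69599367,  0.12402269,  0.69614978, -0.12484658]), 'ft_force': array([ 0.15701816,  0.23047637, -0.00023838]), 'ft_torque': array([-0.01278177,  0.02466603,  0.01074945]), 'grip_width': 0.08525271219189702} 0.0187
```

View pics/top0.png

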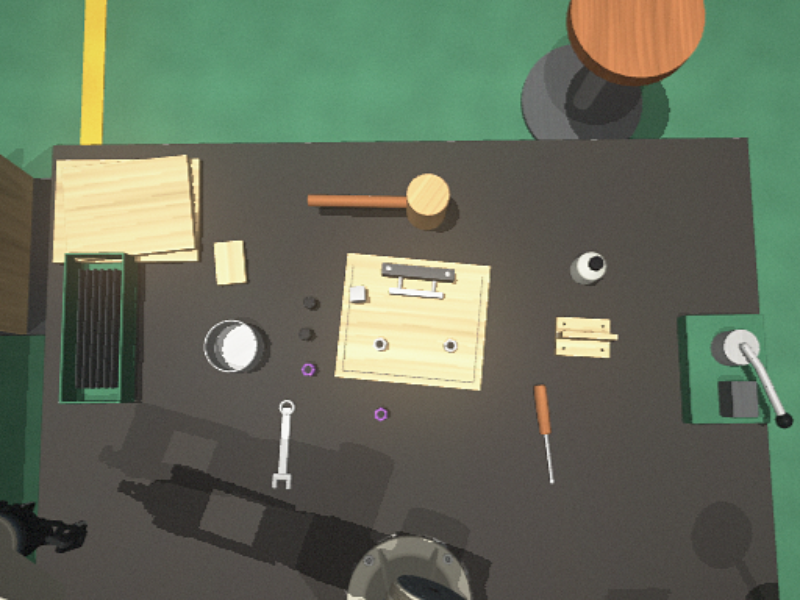

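View pics/side0.png

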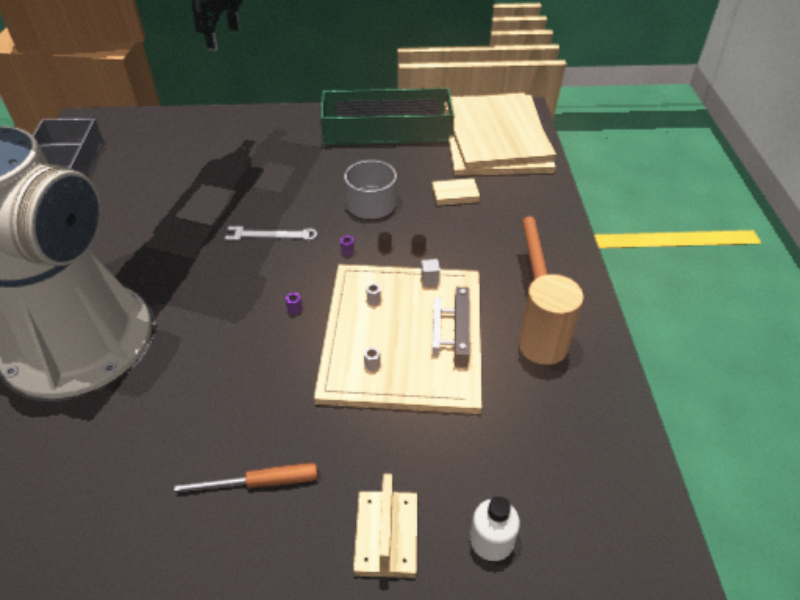

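The two silver nuts stand on the board in the top picture at (380,345) and (450,345). The look-alikes are purple (308,369), (381,414) and black (310,303), (306,334), all off the board. The tin is at (234,346), the cleat at (583,337), the block at (358,294) and the fence bar at (416,294).

```bash
cat > meas.py <<'E'
from h import *
from scipy import ndimage
S=512/800
for n in('top','side'):
    im,d=load(n); P=pts(n,d); z=P[...,2]
    print('==',n)
    # bench level
    def reg(name,box,zlo,zhi,rect=True):
        m=(P[...,0]>box[0])&(P[...,0]<box[1])&(P[...,1]>box[2])&(P[...,1]<box[3])&(z>zlo)&(z<zhi)&(d>0)
        l,k=ndimage.label(m)
        if k==0: print(name,'none');return
        for i in range(1,k+1):
            q=P[l==i]
            if len(q)<25: continue
            r=cv2.minAreaRect((q[:,:2]*1000).astype(np.float32))
            v,u=np.nonzero(l==i)
            print(name,len(q),'mean',q.mean(0).round(4),'zmed %.4f z95 %.4f'%(np.median(q[:,2]),np.percentile(q[:,2],95)),'rect',np.round(r[0],1),np.round(r[1],1),round(r[2],1),'px',int(u.mean()),int(v.mean()))
    reg('bench',(.3,.5,-.3,-.2),-.02,.02)
    reg('board',(.3,.75,-.2,.2),.010,.024)
    reg('boardstuff>28',(.3,.75,-.2,.2),.028,.08)
    reg('boardstuff>38',(.3,.75,-.2,.2),.0385,.08)
    reg('cleatfoot',(.35,.62,-.5,-.25),.012,.025)
    reg('cleatrib',(.35,.55,-.55,-.25),.06,.08)
    reg('tin',(.3,.6,.25,.55),.06,.08)
E
python3 meas.py
```

```text
== top
bench 1702 mean [ 0.4026 -0.2454  0.001 ] zmed 0.0006 z95 0.0070 rect [ 400. -250.] [200.   99.9] 0.0 px 334 253
board 6280 mean [ 0.5488 -0.0177  0.0184] zmed 0.0185 z95 0.0227 rect [560.8 -17.5] [300.4 260.8] 83.9 px 264 208
board 117 mean [ 0.6361 -0.0248  0.0182] zmed 0.0182 z95 0.0225 rect [636.  -25.3] [59.5 21.4] 84.9 px 265 181
boardstuff>28 587 mean [ 0.6445 -0.0261  0.0476] zmed 0.0498 z95 0.0565 rect [639.6 -26. ] [148.6  60.6] 83.8 px 266 177
boardstuff>28 103 mean [0.6124 0.0949 0.0567] zmed 0.0582 z95 0.0625 rect [613.9  95.5] [30.5 30.2] 4.1 px 228 187
boardstuff>28 26 mean [0.5975 0.1918 0.0322] zmed 0.0319 z95 0.0362 rect [596.9 191.7] [16.6 20.3] 44.3 px 198 193
boardstuff>28 51 mean [0.511  0.0515 0.0478] zmed 0.0478 z95 0.0528 rect [511.1  51.3] [22.7 22.9] 13.3 px 242 219
boardstuff>28 55 mean [ 0.5067 -0.0902  0.0482] zmed 0.0485 z95 0.0533 rect [506.  -90.4] [22.2 24.9] 87.4 px 287 220
boardstuff>28 33 mean [0.3717 0.0508 0.0321] zmed 0.0316 z95 0.0359 rect [371.6  50.5] [22.6 18.7] 32.2 px 243 264
boardstuff>38 380 mean [ 0.6567 -0.0276  0.052 ] zmed 0.
[... 3151 characters left out ...]
boardstuff>38 151 mean [ 0.6143 -0.03    0.0422] zmed 0.0424 z95 0.0450 rect [614.8 -27.6] [112.4  13. ] 85.2 px 279 207
boardstuff>38 92 mean [ 0.506  -0.0958  0.047 ] zmed 0.0482 z95 0.0511 rect [506.4 -94.3] [25.5 25.1] 38.3 px 238 227
cleatfoot 196 mean [ 0.3863 -0.2899  0.02  ] zmed 0.0209 z95 0.0245 rect [ 387.2 -288.4] [74.9 12.6] 5.5 px 185 305
cleatfoot 1675 mean [ 0.5208 -0.3743  0.0184] zmed 0.0184 z95 0.0210 rect [ 520.2 -370.4] [111.2  79.5] 86.6 px 247 341
cleatrib 335 mean [ 0.5205 -0.375   0.07  ] zmed 0.0701 z95 0.0727 rect [ 520.7 -370.4] [110.5  12.1] 86.1 px 246 330
tin 216 mean [0.5087 0.3415 0.0664] zmed 0.0666 z95 0.0715 rect [509.1 343. ] [108.2 101.2] 87.9 px 236 113
```

```bash
python3 - <<'E'
from h import *
a,_=load('top');b,_=load('side')
A=cv2.resize(a[160:250,210:320],(550,450)[::1],interpolation=cv2.INTER_CUBIC)[:, :400]
A=cv2.resize(a[160:250,212:316],None,fx=3.8,fy=3.8,interpolation=cv2.INTER_CUBIC)
B=cv2.resize(b[165:265,200:312],None,fx=3.5,fy=3.5,interpolation=cv2.INTER_CUBIC)
h=max(A.shape[0],B.shape[0]);o=np.zeros((h,A.shape[1]+B.shape[1],3),np.uint8);o[:A.shape[0],:A.shape[1]]=A;o[:B.shape[0],A.shape[1]:]=B
print(o.shape);cv2.imwrite('pics/crop1.png',o)
E
```

```text
(350, 787, 3)
```

View pics/crop1.png

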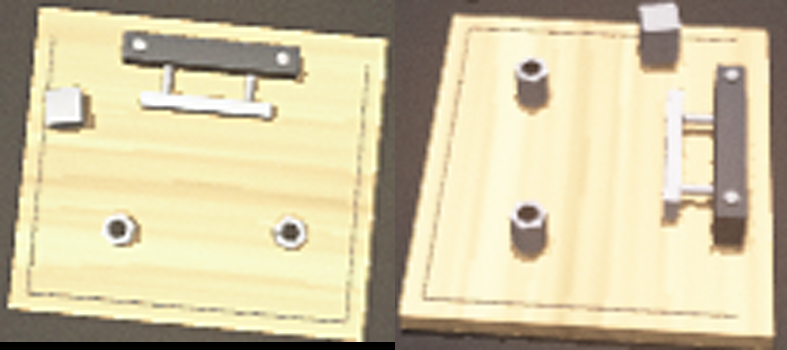

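The enlarged crop shows the silver nuts at (120,230) and (290,232) on the board; they match the description, the purple and black ones don't. The board's yaw is about -6.1°. I'm moving to the nut at (0.510, 0.050).

Request:
step_arm:
  motion: [294,-536,-80,0,0,-1.32,-0.4,294,-536,-80,0,0,-1.32,-0.4,294,-536,-80,0,0,-1.32,-0.4,294,-536,-80,0,0,-1.32,-0.4,294,-536,-80,0,0,-1.32,-0.4]

```text
t: 0.6
ee_pos: [0.3361, 0.3671, 0.1984]
tcp_rot: [0.601, 0.372, 0.601, -0.373]
ft_force: [0.3, 0.2, 0.2]
grip_width: 0.0597
```

```bash
python3 - <<'E'
from h import *
for n in('top','side'):
    im,d=load(n);P=pts(n,d);m=(abs(P[...,0]-.507)<.07)&(abs(P[...,1]-.344)<.07)&(P[...,2]>.058)&(P[...,2]<.08)
    print(n,cv2.minEnclosingCircle((P[m][:,:2]*1000).astype(np.float32)))
E
```

```text
top ((511.0259094238281, 345.68377685546875), 52.551841735839844)
side ((508.87481689453125, 342.44635009765625), 55.70676803588867)
```

Request:
step_arm:
  motion: [174,-317,-48,0,0,-0.56,-0.4,174,-317,-48,0,0,-0.56,-0.4,174,-317,-48,0,0,-0.56,-0.4,174,-317,-48,0,0,-0.56,-0.4,174,-317,-48,0,0,-0.56,-0.4]

```text
t: 1.1
ee_pos: [0.4555, 0.1498, 0.1657]
tcp_rot: [0.475, 0.524, 0.475, -0.524]
ft_force: [1.2, 0.0, 0.4]
grip_width: 0.0595
```

Request:
step_arm:
  motion: [54,-100,-66,0,0,0,-0.4,54,-100,-66,0,0,0,-0.4,54,-100,-66,0,0,0,-0.4,54,-100,-66,0,0,0,-0.4,54,-100,-66,0,0,0,-0.4]

```text
t: 1.6
ee_pos: [0.5085, 0.0512, 0.0994]
tcp_rot: [-0.475, -0.523, -0.476, 0.524]
ft_force: [0.7, 0.3, 0.2]
grip_width: 0.0595
```

Request:
step_arm:
  motion: [1.5,-1.5,-40,0,0,0,-0.4,1.5,-1.5,-77,0,0,0,-0.4,1.5,-1.5,-77,0,0,0,-0.4,1.5,-1.5,-77,0,0,0,0.2,1.5,-1.5,-77,0,0,0,0.7]
  grip_force: 40

```text
t: 2.1
ee_pos: [0.5116, 0.0509, 0.0249]
tcp_rot: [0.477, 0.523, 0.476, -0.522]
ft_force: [-0.1, -0.0, -0.1]
grip_width: 0.0314
```

Request:
step_arm:
  motion: [0,0,0,0,0,0,1,0,0,0,0,0,0,1,0,0,0,0,0,0,1,0,0,0,0,0,0,1,0,0,0,0,0,0,1]

```text
t: 2.6
ee_pos: [0.5118, 0.0507, 0.0251]
tcp_rot: [0.477, 0.524, 0.476, -0.522]
ft_force: [-1.5, 1.8, 6.4]
grip_width: 0.025
```

Request:
step_arm:
  motion: [0,0,50,0,0,0,1,0,0,100,0,0,0,1,0,50,120,0,0,0,1,0,100,120,0,0,0,1,0,150,120,0,0,0,1]

```text
t: 3.1
ee_pos: [0.5116, 0.1984, 0.1462]
tcp_rot: [0.477, 0.525, 0.475, -0.521]
ft_force: [0.8, 0.4, -0.5]
grip_width: 0.0246
```

Request:
step_arm:
  motion: [-1,50,0,0,0,0,1,-1,100,0,0,0,0,1,-1,145,0,0,0,0,1,-1,145,0,0,0,0,1,-1,145,0,0,0,0,1]

```text
t: 3.6
ee_pos: [0.5093, 0.3428, 0.1442]
tcp_rot: [0.477, 0.523, 0.477, -0.522]
ft_force: [0.1, -1.3, -1.2]
grip_width: 0.025
```

Request:
step_arm:
  motion: [0,16,-45,0,0,0,1,0,16,-90,0,0,0,1,0,16,-115,0,0,0,1,0,16,-115,0,0,0,1,0,16,-115,0,0,0,0.1]

```text
t: 4.1
ee_pos: [0.51, 0.3568, 0.029]
tcp_rot: [0.476, 0.523, 0.476, -0.523]
ft_force: [-0.4, -0.4, 0.9]
grip_width: 0.0377
```

Request:
step_arm:
  motion: [0,0,0,0,0,0,0.1,0,0,0,0,0,0,0.1,0,0,0,0,0,0,0.1,0,0,50,0,0,0,0.1,0,0,100,0,0,0,0.1]

```text
t: 4.6
ee_pos: [0.5085, 0.3569, 0.1283]
tcp_rot: [-0.476, -0.522, -0.476, 0.524]
ft_force: [1.0, -0.1, 0.3]
grip_width: 0.0383
```

Request:
step_arm:
  motion: [-2,-50,10,0,0,0,-0.4,-2,-100,10,0,0,0,-0.4,-2,-150,10,0,0,0,-0.4,-2,-200,10,0,0,0,-0.4,-2,-250,10,0,0,0,-0.4]

```text
t: 5.1
ee_pos: [0.5075, 0.107, 0.1389]
tcp_rot: [0.477, 0.523, 0.476, -0.522]
ft_force: [0.7, 0.0, 0.1]
grip_width: 0.0595
```

Request:
step_arm:
  motion: [0,-50,0,0,0,0,-0.4,0,-100,0,0,0,0,-0.4,0,-150,0,0,0,0,-0.4,0,-199,0,0,0,0,-0.4,0,-199,-40,0,0,0,-0.4]

```text
t: 5.6
ee_pos: [0.5119, -0.0963, 0.1024]
tcp_rot: [0.479, 0.526, 0.472, -0.522]
ft_force: [1.7, 0.4, -0.6]
grip_width: 0.0598
```

```bash
python3 - <<'E'
from h import *
for n in('top','side'): snap(n)
import runpy
E
python3 meas.py | grep -E '==|tin|stuff>38'; python3 - <<'E'
from h import *
print(bot.get_state()['ee_pos'])
a,_=load('top');b,_=load('side')
A=cv2.resize(a[150:260,110:330],None,fx=3.6,fy=3.6);B=cv2.resize(b[90:190,200:320],None,fx=2,fy=2)
cv2.imwrite('pics/c2.png',np.vstack([A,np.pad(B,((0,0),(0,A.shape[1]-B.shape[1]),(0,0)))]))
E
```

```text
== top
boardstuff>38 377 mean [ 0.6567 -0.0279  0.0523] zmed 0.0524 z95 0.0575 rect [657.1 -28.1] [149.1  25.4] 83.4 px 266 173
boardstuff>38 97 mean [0.6128 0.095  0.0577] zmed 0.0583 z95 0.0634 rect [614.   95.5] [30.8 29.4] 5.9 px 228 187
boardstuff>38 102 mean [ 0.6168 -0.0126  0.0434] zmed 0.0433 z95 0.0477 rect [616.8 -13.3] [87.  12.9] 83.6 px 262 186
tin 80 mean [0.524  0.3799 0.0679] zmed 0.0682 z95 0.0730 rect [524.5 372.2] [ 44.4 101.5] 62.7 px 136 216
tin 56 mean [0.5038 0.3047 0.068 ] zmed 0.0684 z95 0.0733 rect [505.4 307.7] [27.3 88.2] 80.9 px 160 223
== side
boardstuff>38 137 mean [0.6125 0.0876 0.0541] zmed 0.0568 z95 0.0605 rect [612.5  92.4] [29.9 34.3] 2.4 px 275 171
boardstuff>38 448 mean [ 0.6548 -0.0397  0.0517] zmed 0.0521 z95 0.0557 rect [655.6 -32.2] [149.5  23.1] 83.8 px 295 207
boardstuff>38 150 mean [ 0.6142 -0.0294  0.042 ] zmed 0.0421 z95 0.0441 rect [614.4 -27.4] [109.5  11.6] 83.5 px 279 206
boardstuff>38 93 mean [ 0.5058 -0.0959  0.0467] zmed 0.0476 z95 0.0501 rect [505.6 -95.1] [28.6 23.4] 63.5 px 237 227
tin none
[ 0.50481007 -0.09134076  0.09546529]
```

View pics/c2.png

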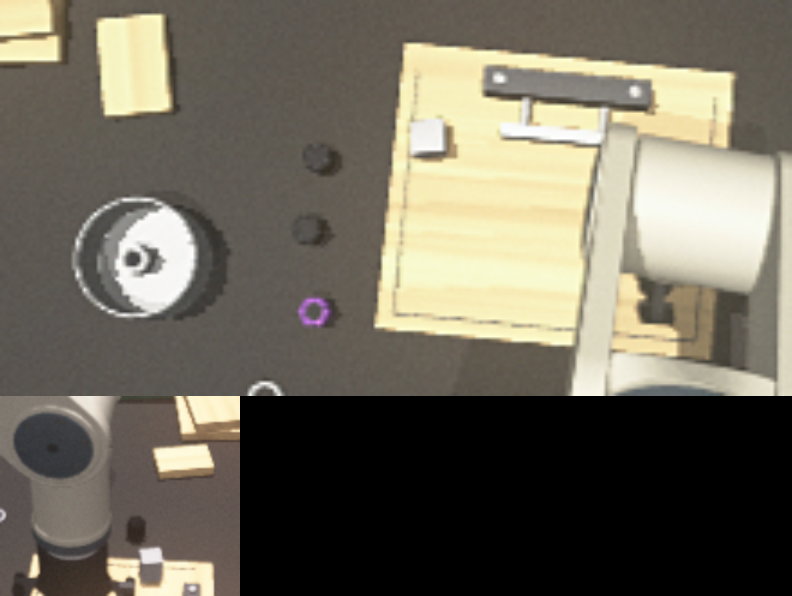

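Nut a stands in the tin, at (140,258) in the crop. Next is nut b.

Request:
step_arm:
  motion: [1,-2,-40,0,0,0,-0.4,1,-2,-72,0,0,0,-0.4,1,-2,-72,0,0,0,-0.4,1,-2,-72,0,0,0,0.2,1,-2,-72,0,0,0,0.7]

```text
t: 6.2
ee_pos: [0.5098, -0.092, 0.0279]
tcp_rot: [0.477, 0.523, 0.476, -0.522]
ft_force: [-0.5, -1.1, 0.1]
grip_width: 0.0316
```

Request:
step_arm:
  motion: [0,0,0,0,0,0,1,0,0,0,0,0,0,1,0,0,0,0,0,0,1,0,0,0,0,0,0,1,0,0,0,0,0,0,1]

```text
t: 6.7
ee_pos: [0.5098, -0.0922, 0.0282]
tcp_rot: [0.477, 0.523, 0.475, -0.522]
ft_force: [0.7, 1.8, 5.8]
grip_width: 0.0243
```

Request:
step_arm:
  motion: [0,0,50,0,0,0,1,0,0,100,0,0,0,1,0,50,120,0,0,0,1,0,100,120,0,0,0,1,0,150,120,0,0,0,1]

```text
t: 7.2
ee_pos: [0.5096, 0.0555, 0.149]
tcp_rot: [0.477, 0.525, 0.475, -0.522]
ft_force: [1.5, -0.2, -1.0]
grip_width: 0.0242
```

Request:
step_arm:
  motion: [0,50,0,0,0,0,1,0,100,0,0,0,0,1,0,150,0,0,0,0,1,0,200,0,0,0,0,1,0,250,0,0,0,0,1]

```text
t: 7.7
ee_pos: [0.5084, 0.3066, 0.148]
tcp_rot: [0.477, 0.523, 0.476, -0.522]
ft_force: [1.5, -0.3, -0.3]
grip_width: 0.0242
```

Request:
step_arm:
  motion: [0,18,0,0,0,0,1,0,18,-25,0,0,0,1,0,18,-70,0,0,0,1,0,18,-112,0,0,0,1,0,18,-112,0,0,0,1]

```text
t: 8.2
ee_pos: [0.5053, 0.3197, 0.0303]
tcp_rot: [-0.476, -0.52, -0.477, 0.526]
ft_force: [-0.4, -0.2, -0.6]
grip_width: 0.0244
```

Request:
step_arm:
  motion: [0,0,0,0,0,0,0.1,0,0,0,0,0,0,0.1,0,0,0,0,0,0,0.1,0,0,50,0,0,0,0.1,0,0,100,0,0,0,0.1]

```text
t: 8.7
ee_pos: [0.508, 0.3216, 0.1356]
tcp_rot: [-0.476, -0.522, -0.476, 0.523]
ft_force: [0.7, 1.1, 0.2]
grip_width: 0.0389
```

Request:
step_arm:
  motion: [3,-50,20,0,0,0.03,0.1,3,-100,20,0,0,0.03,0.1,3,-150,20,0,0,0.03,0.1,3,-200,20,0,0,0.03,0.1,3,-250,20,0,0,0.03,0.1]

```text
t: 9.2
ee_pos: [0.512, 0.0739, 0.156]
tcp_rot: [0.485, 0.516, 0.483, -0.514]
ft_force: [0.7, -0.3, 0.6]
grip_width: 0.0384
```

Request:
step_arm:
  motion: [3,-50,0,0,0,0,0.1,3,-100,0,0,0,0,0.1,3,-150,0,0,0,0,0.1,3,-200,0,0,0,0,0.1,3,-250,0,0,0,0,0.1]

```text
t: 9.7
ee_pos: [0.5148, -0.1766, 0.156]
tcp_rot: [0.485, 0.516, 0.483, -0.515]
ft_force: [0.9, 0.1, -0.1]
grip_width: 0.0386
```

```bash
python3 - <<'E'
from h import *
for n in('top','side'): snap(n)
print(bot.get_state()['ee_pos'])
a,_=load('top');A=cv2.resize(a[180:260,120:200],None,fx=4,fy=4);b,_=load('side');B=cv2.resize(b[90:170,200:300],None,fx=4,fy=4)
cv2.imwrite('pics/c3.png',np.hstack([A,B]))
E
python3 meas.py | grep -E '==|cleat|tin'
```

```text
[ 0.51526984 -0.17994839  0.15608463]
== top
cleatfoot 93 mean [ 0.5455 -0.4062  0.0182] zmed 0.0183 z95 0.0222 rect [ 545.2 -406.7] [34.8 26.7] 89.3 px 384 207
cleatfoot 135 mean [ 0.4961 -0.4011  0.0187] zmed 0.0186 z95 0.0233 rect [ 496.7 -400.3] [41.5 32.7] 89.0 px 383 223
cleatfoot 28 mean [ 0.4127 -0.2719  0.0217] zmed 0.0223 z95 0.0247 rect [ 412.  -272.1] [13.9 35.2] 58.0 px 344 249
cleatrib 70 mean [ 0.5196 -0.3961  0.0703] zmed 0.0703 z95 0.0757 rect [ 520.4 -395.9] [53.6 12.8] 85.1 px 386 214
tin 76 mean [0.5029 0.3801 0.0685] zmed 0.0691 z95 0.0749 rect [501.1 372.7] [102.5  46.6] 20.3 px 135 223
tin 47 mean [0.4971 0.3036 0.0684] zmed 0.0686 z95 0.0748 rect [497.4 306.4] [20.5 78.5] 69.7 px 160 225
== side
cleatfoot 187 mean [ 0.387  -0.2899  0.0199] zmed 0.0203 z95 0.0246 rect [ 387.2 -288.6] [74.7 13.7] 7.7 px 185 305
cleatfoot 1678 mean [ 0.5208 -0.3743  0.0183] zmed 0.0184 z95 0.0210 rect [ 520.2 -370.3] [111.6  79.5] 86.7 px 247 341
cleatrib 335 mean [ 0.5205 -0.3751  0.0702] zmed 0.0703 z95 0.0727 rect [ 520.7 -369.6] [111.   12.1] 86.1 px 246 330
tin none
```

View pics/c3.png

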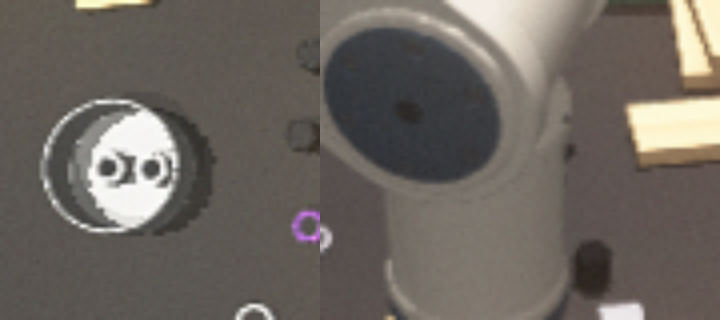

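Both nuts are in the tin, at (108,168) and (153,168) in the crop. Now I'll grasp the cleat.

Request:
step_arm:
  motion: [6,-50,0,0,0,-0.005,0.1,6,-100,0,0,0,-0.005,0.1,6,-150,0,0,0,-0.005,0.1,6,-189,-20,0,0,-0.005,0.1,6,-189,-50,0,0,-0.005,0.1]

```text
t: 10.3
ee_pos: [0.5226, -0.3692, 0.1072]
tcp_rot: [0.485, 0.518, 0.479, -0.517]
ft_force: [0.7, -0.1, 0.6]
grip_width: 0.0384
```

Request:
step_arm:
  motion: [0,0,0,0,0,0,0.1,0,0,0,0,0,0,0.1]

```text
t: 10.5
ee_pos: [0.5205, -0.3626, 0.1049]
tcp_rot: [0.483, 0.517, 0.483, -0.517]
ft_force: [0.1, 0.2, 0.4]
grip_width: 0.0385
```

Request:
step_arm:
  motion: [0,0,-40,0,0,0,0.1,0,0,-71,0,0,0,0.1,0,0,-71,0,0,0,0.1,0,0,-71,0,0,0,0.1,0,0,-71,0,0,0,0.1]

```text
t: 11.0
ee_pos: [0.5222, -0.3637, 0.0357]
tcp_rot: [0.484, 0.517, 0.482, -0.516]
ft_force: [0.0, -0.3, 0.9]
grip_width: 0.0383
```

Request:
step_arm:
  motion: [-1,-5,0,0,0,0,0.1,-1,-5,0,0,0,0,0.1,-1,-5,0,0,0,0,0.5,-1,-5,0,0,0,0,0.8,-1,-5,0,0,0,0,1]
  grip_force: 80

```text
t: 11.5
ee_pos: [0.5196, -0.3685, 0.0334]
tcp_rot: [-0.483, -0.517, -0.483, 0.517]
ft_force: [-1.6, -0.9, 4.8]
grip_width: 0.0108
```

Request:
step_arm:
  motion: [0,0,0,0,0,0,1,0,0,0,0,0,0,1,0,0,0,0,0,0,1,0,0,0,0,0,0,1]

```text
t: 11.9
ee_pos: [0.5196, -0.3685, 0.0334]
tcp_rot: [-0.483, -0.517, -0.483, 0.517]
ft_force: [-1.6, -0.5, 5.7]
grip_width: 0.0112
```

Request:
step_arm:
  motion: [0,0,40,0,0,0,1,0,0,80,0,0,0,1,0,30,85,0,0,0,1,0,70,85,0,0,-0.037,1,0,110,85,0,0,-0.037,1]

```text
t: 12.4
ee_pos: [0.519, -0.2572, 0.1179]
tcp_rot: [0.472, 0.526, 0.472, -0.526]
ft_force: [0.5, 1.3, -2.5]
grip_width: 0.0112
```

Request:
step_arm:
  motion: [10,45,0,0,0,0,1,20,90,0,0,0,0,1,30,135,0,0,0,0,1,37,180,0,0,0,0,1,37,220,0,0,0,0,1]

```text
t: 12.9
ee_pos: [0.5568, -0.036, 0.1176]
tcp_rot: [0.473, 0.526, 0.473, -0.525]
ft_force: [-0.4, -0.5, -2.8]
grip_width: 0.0112
```

Request:
step_arm:
  motion: [0,19,0,0,0,0,1,0,19,0,0,0,0,1,0,19,-30,0,0,0,1,0,19,-50,0,0,0,1,0,19,-50,0,0,0,1]

```text
t: 13.4
ee_pos: [0.5541, -0.0199, 0.0653]
tcp_rot: [-0.472, -0.524, -0.474, 0.527]
ft_force: [-0.1, -0.8, -3.0]
grip_width: 0.0113
```

```bash
cat > m2.py <<'E'
from h import *
from scipy import ndimage
s=bot.get_state(); print('t',s['t'],s['ee_pos'].round(4),s['ft_force'].round(1))
for n in('top','side'):
    im,d=snap(n);P=pts(n,d);z=P[...,2]
    for nm,lo,hi in(('foot',.03,.08),('rib>80',.08,.13),('mid',.0385,.07)):
        m=(abs(P[...,0]-.58)<.11)&(abs(P[...,1]+.02)<.1)&(z>lo)&(z<hi)
        l,k=ndimage.label(m)
        for i in range(1,k+1):
            q=P[l==i]
            if len(q)<40: continue
            r=cv2.minAreaRect((q[:,:2]*1000).astype(np.float32)); print(n,nm,len(q),q.mean(0).round(4),np.median(q[:,2]).round(4),np.round(r[0],1),np.round(r[1],1),round(r[2],1))
a,_=load('top');b,_=load('side')
A=cv2.resize(a[150:260,205:325],None,fx=3.2,fy=3.2);B=cv2.resize(b[150:260,195:320],None,fx=3.2,fy=3.2)
import sys
cv2.imwrite('pics/%s.png'%sys.argv[1],np.hstack([A,B]))
E
python3 m2.py c4
```

```text
t 13.4 [ 0.5541 -0.0199  0.0653] [-0.1 -0.8 -3. ]
top foot 76 [ 0.6686 -0.0039  0.0522] 0.0523 [664.8 -13.3] [118.1  13.1] 83.9
top foot 94 [0.5324 0.0159 0.0507] 0.0505 [537.2  13.2] [34.8 35.5] 89.1
top foot 110 [ 0.5255 -0.0536  0.0502] 0.0503 [527.  -51.5] [38.2 29.1] 88.9
top mid 76 [ 0.6686 -0.0039  0.0522] 0.0523 [664.8 -13.3] [118.1  13.1] 83.9
top mid 92 [0.5322 0.0156 0.0505] 0.0505 [537.   13.2] [34.8 35. ] 89.1
top mid 109 [ 0.5256 -0.0536  0.0503] 0.0503 [527.  -51.5] [38.2 29.1] 88.9
side foot 692 [ 0.6432 -0.0386  0.0473] 0.0508 [638.  -30.3] [151.5  59.3] 84.0
side foot 839 [ 0.5543 -0.0422  0.0513] 0.0514 [555.4 -27.7] [103.8  79.7] 83.9
side rib>80 422 [ 0.5552 -0.0352  0.1086] 0.1059 [554.8 -30.1] [73.9 73.4] 41.2
side mid 452 [ 0.6547 -0.04    0.0516] 0.0523 [655.5 -32.1] [151.6  23.1] 83.6
side mid 776 [ 0.5543 -0.0404  0.0512] 0.0515 [555.4 -27.4] [103.1  79.8] 83.8
side mid 149 [ 0.6143 -0.0293  0.0423] 0.0424 [614.5 -26.8] [111.1  11.6] 83.4
```

View pics/c4.png

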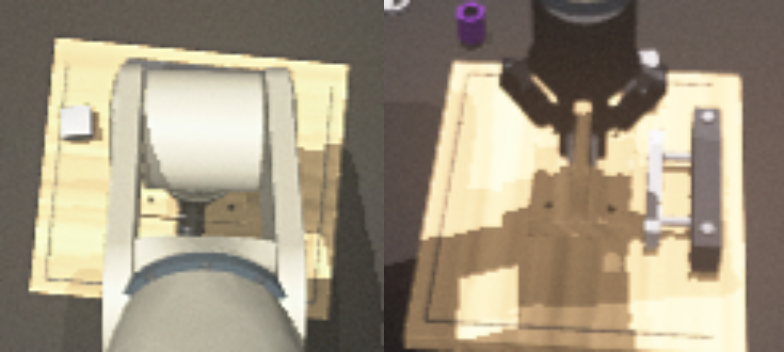

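The gripper holds the cleat level above the board, seen in the side view at (580,210). The bar is at (655,190) and the two look parallel. I'll lower it, then compare their ends.

Request:
step_arm:
  motion: [2,0,-8,0,0,0,1,2,0,-12,0,0,0,1,2,0,-14.5,0,0,0,1,2,0,-14.5,0,0,0,1,2,0,-14.5,0,0,0,1]

```text
t: 14.0
ee_pos: [0.5586, -0.0192, 0.0536]
tcp_rot: [0.473, 0.526, 0.473, -0.526]
ft_force: [-0.3, 1.0, -2.2]
grip_width: 0.0111
```

```bash
cat > m3.py <<'E'
from h import *
import sys
s=bot.get_state(); print('t',s['t'],s['ee_pos'].round(4),'F',s['ft_force'].round(1),'T',s['ft_torque'].round(2),'w',s['grip_width'].round(4))
th=np.radians(-6.15); ex=np.array([np.cos(th),np.sin(th)]); ey=np.array([-ex[1],ex[0]]); o=np.array([.560,-.019])
im,d=snap('side');P=pts('side',d);z=P[...,2]
bx=(P[...,:2]-o)@ex; by=(P[...,:2]-o)@ey
ed=lambda a:np.percentile(a,[1,50,99]).round(4)
H=(z>.045)&(z<.07)&(bx>.078)&(bx<.12)&(abs(by)<.1); print('housing bx',ed(bx[H]),'by',ed(by[H]))
v=(abs(by)<.075)&(bx<.09)&(bx>-.08)
bar=v&(z>.0385)&(z<.048)&(bx>.045)&(bx<.08); print('bar bx',ed(bx[bar]),'by',ed(by[bar]),bar.sum())
ft=v&(z>.029)&(z<.0385)&(bx>-.06)&(bx<.065)&(by<.03); print('foot z',ed(z[ft]),'bx',ed(bx[ft]),'by',ed(by[ft]),ft.sum())
# edge yaw: per-by-bin front edges
for nm,m,f in(('foot max bx',ft,97),('bar min bx',bar,5)):
    print(nm,[(round(float(y),3),round(float(np.percentile(bx[m&(abs(by-y)<.006)],f)),4)) for y in np.arange(-.048,.05,.016) if (m&(abs(by-y)<.006)).sum()>8])
b=cv2.resize(im[150:240,210:310],None,fx=6,fy=6,interpolation=cv2.INTER_CUBIC); cv2.imwrite('pics/%s.png'%sys.argv[1],b)
E
python3 m3.py c5
```

```text
Traceback (most recent call last):
  File "m3.py", line 3, in <module>
    s=bot.get_state(); print('t',s['t'],s['ee_pos'].round(4),'F',s['ft_force'].round(1),'T',s['ft_torque'].round(2),'w',s['grip_width'].round(4))
                                                                                                                        ^^^^^^^^^^^^^^^^^^^^^
AttributeError: 'float' object has no attribute 'round'
```

```bash
sed -i "s/,'w',s\['grip_width'\].round(4)//" m3.py; python3 m3.py c5
```

```text
t 14.0 [ 0.5586 -0.0192  0.0536] F [-0.3  1.  -2.2] T [ 0.04 -0.03 -0.02]
housing bx [0.085  0.0973 0.108 ] by [-0.0762 -0.0101  0.0706]
bar bx [0.0492 0.0552 0.0609] by [-0.056  -0.0079  0.052 ] 151
foot z [0.0297 0.0371 0.0385] bx [-0.0398  0.0075  0.061 ] by [-0.0585 -0.0274  0.0285] 392
foot max bx [(-0.048, 0.0378), (-0.032, 0.0555), (-0.016, 0.0372), (0.0, 0.038), (0.016, 0.0376), (0.032, 0.0527)]
bar min bx [(-0.048, 0.0501), (-0.032, 0.0497), (-0.016, 0.0492), (0.0, 0.0512), (0.016, 0.0508), (0.032, 0.0503), (0.048, 0.0499)]
```

View pics/c5.png

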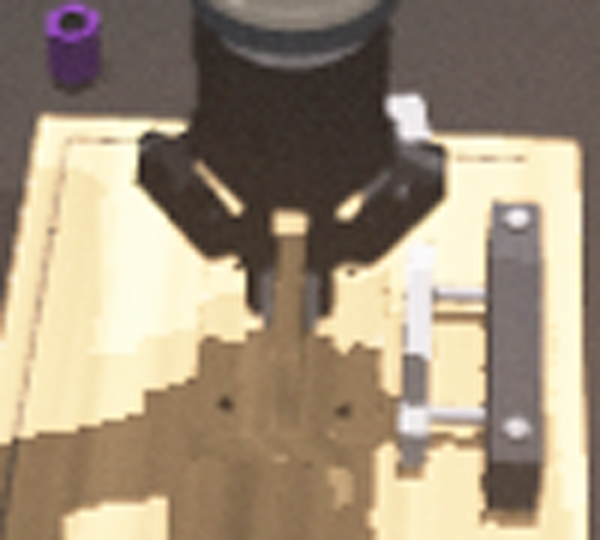

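Request:
step_arm:
  motion: [0,0,-1.5,0,0,0,1,0,0,-3,0,0,0,1,0,0,-3,0,0,0,1]

```text
t: 14.35
ee_pos: [0.5587, -0.0192, 0.0514]
tcp_rot: [0.473, 0.526, 0.473, -0.525]
ft_force: [-2.7, 0.1, 8.9]
grip_width: 0.0113
```

```bash
sed -i 's/^ft=.*/ft=v\&(z>.033)\&(z<.041)\&(bx>-.06)\&(bx<.0+CUT)\&(by<.03); print("foot z",ed(z[ft]),"bx",ed(bx[ft]),"by",ed(by[ft]),ft.sum()); rb=v\&(z>.078)\&(z<.1)\&(by<-.02); print("rib z",ed(z[rb]),"bx",ed(bx[rb]),"by",ed(by[rb]))/; s/^import sys/import sys\nCUT=float(sys.argv[2])/' m3.py; python3 m3.py c6 .045
```

```text
t 14.35 [ 0.5587 -0.0192  0.0514] F [-2.7  0.1  8.9] T [ 0.07  0.58 -0.  ]
housing bx [0.085  0.0973 0.108 ] by [-0.0761 -0.0111  0.0703]
bar bx [0.0493 0.0553 0.061 ] by [-0.0564 -0.008   0.0516] 151
foot z [0.0333 0.0363 0.0399] bx [-0.0394  0.0068  0.039 ] by [-0.0582 -0.022   0.0287] 613
rib z [0.079  0.0877 0.0909] bx [-0.0059  0.0001  0.0059] by [-0.0586 -0.0444 -0.0215]
foot max bx [(-0.048, 0.0359), (-0.032, 0.0394), (-0.016, 0.0376), (0.0, 0.0383), (0.016, 0.0378), (0.032, 0.0359)]
bar min bx [(-0.048, 0.0501), (-0.032, 0.0497), (-0.016, 0.0492), (0.0, 0.0511), (0.016, 0.0507), (0.032, 0.0503), (0.048, 0.0498)]
```

Request:
step_arm:
  motion: [0,0,1,0,0,0,1,3,0.2,1,0,0,0,1,6,0.3,1,0,0,0,1,9,0.4,1,0,0,0,1,9,0.4,1,0,0,0,1]

```text
t: 14.9
ee_pos: [0.5684, -0.0188, 0.0514]
tcp_rot: [0.473, 0.526, 0.473, -0.525]
ft_force: [0.9, 1.3, -0.1]
grip_width: 0.0109
```

```bash
cat >> m3.py <<'E'
# sub-pixel near ends: median over bx columns of lowest by among top-surface points
def near(m,xs): return np.round([by[m&(abs(bx-x)<.003)].min() for x in xs if (m&(abs(bx-x)<.003)).sum()>3],4)
c=np.median(bx[rb])
print('near foot',near(ft&(z>.0345),c+np.array([-.03,-.02,.02,.03])),'bar',near(bar&(z>.0405),np.median(bx[bar])+np.array([-.003,0,.003])),'rib',near(rb&(z>.0865),[c]))
E
python3 m3.py c7 .05
```

```text
t 14.9 [ 0.5684 -0.0188  0.0514] F [ 0.9  1.3 -0.1] T [-0.02  0.02  0.03]
housing bx [0.0851 0.0973 0.108 ] by [-0.0758 -0.0104  0.0702]
bar bx [0.0488 0.0552 0.0613] by [-0.0566 -0.0049  0.0524] 145
foot z [0.0332 0.0363 0.0401] bx [-0.0296  0.0169  0.0492] by [-0.0567 -0.0209  0.0285] 596
rib z [0.0811 0.0877 0.0918] bx [0.0035 0.0094 0.0153] by [-0.0572 -0.0414 -0.0211]
foot max bx [(-0.048, 0.0457), (-0.032, 0.0474), (-0.016, 0.047), (0.0, 0.048), (0.016, 0.0483), (0.032, 0.0468)]
bar min bx [(-0.048, 0.0502), (-0.032, 0.0497), (-0.016, 0.0509), (0.0, 0.0512), (0.016, 0.0501), (0.032, 0.0503), (0.048, 0.0514)]
near foot [-0.0548 -0.055  -0.0585 -0.0562] bar [-0.0582 -0.057  -0.057 ] rib [-0.0575]
```

View pics/c7.png

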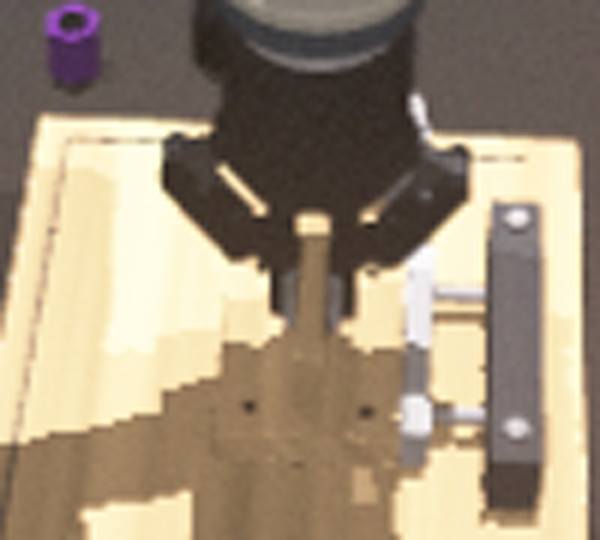

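The ends are level now: foot -56.7 mm, bar -56.6 mm. The gap to the bar is about 2 mm. I'll push along the board's +x in small steps.

Request:
step_arm:
  motion: [1.5,-0.2,-0.8,0,0,0,1,3,-0.3,-0.8,0,0,0,1,5,-0.5,-0.8,0,0,0,1,7,-0.75,-0.8,0,0,0,1,7,-0.75,-0.8,0,0,0,1]

```text
t: 15.45
ee_pos: [0.5717, -0.0192, 0.0515]
tcp_rot: [-0.472, -0.524, -0.474, 0.527]
ft_force: [-16.0, 2.4, 23.3]
grip_width: 0.0106
```

```bash
python3 m3.py c8 .057
```

```text
t 15.45 [ 0.5717 -0.0192  0.0515] F [-16.    2.4  23.3] T [ 0.38  2.26 -0.03]
housing bx [0.0851 0.0973 0.108 ] by [-0.0761 -0.0109  0.0696]
bar bx [0.0482 0.0583 0.0645] by [-0.0558 -0.003   0.0506] 155
foot z [0.0333 0.0365 0.0403] bx [-0.0265  0.0197  0.0532] by [-0.0571 -0.0206  0.0279] 610
rib z [0.0795 0.0875 0.0914] bx [0.0071 0.013  0.0189] by [-0.0578 -0.0417 -0.0215]
foot max bx [(-0.048, 0.0504), (-0.032, 0.0524), (-0.016, 0.0503), (0.0, 0.0489), (0.016, 0.051), (0.032, 0.0522)]
bar min bx [(-0.048, 0.0519), (-0.032, 0.0514), (-0.016, 0.0543), (0.0, 0.0509), (0.016, 0.0512), (0.032, 0.0526), (0.048, 0.0554)]
near foot [-0.0575 -0.0576 -0.0571 -0.0554] bar [-0.0544 -0.0576 -0.0576] rib [-0.0566]
```

Request:
step_arm:
  motion: [0,0,0.6,0,0,0,1,0,0,1,0,0,0,1,0,0,1,0,0,0,1]

```text
t: 15.8
ee_pos: [0.5724, -0.0192, 0.0516]
tcp_rot: [-0.472, -0.525, -0.474, 0.527]
ft_force: [-8.9, 2.2, 7.8]
grip_width: 0.0107
```

Request:
step_arm:
  motion: [1,-0.1,0.5,0,0,0,1,2,-0.2,0.5,0,0,0,1,3,-0.3,0.5,0,0,0,1,4,-0.4,0.5,0,0,0,1,4,-0.4,0.5,0,0,0,1]

```text
t: 16.3
ee_pos: [0.5761, -0.0196, 0.0517]
tcp_rot: [-0.472, -0.524, -0.474, 0.527]
ft_force: [-8.7, 1.5, 5.8]
grip_width: 0.011
```

```bash
python3 m3.py c9 .06
```

```text
t 16.3 [ 0.5761 -0.0196  0.0517] F [-8.7  1.5  5.8] T [ 0.28  1.37 -0.12]
housing bx [0.0851 0.0972 0.108 ] by [-0.0767 -0.0124  0.0704]
bar bx [0.0483 0.0626 0.0687] by [-0.0557 -0.011   0.0498] 147
foot z [0.0332 0.0366 0.0402] bx [-0.022   0.023   0.0571] by [-0.0564 -0.0211  0.0292] 615
rib z [0.0781 0.088  0.0915] bx [0.0115 0.017  0.0232] by [-0.0564 -0.0439 -0.0218]
foot max bx [(-0.048, 0.0555), (-0.032, 0.0551), (-0.016, 0.0547), (0.0, 0.0556), (0.016, 0.0564), (0.032, 0.0554)]
bar min bx [(-0.048, 0.0578), (-0.032, 0.0524), (-0.016, 0.057), (0.0, 0.0564), (0.016, 0.0483), (0.032, 0.0583), (0.048, 0.0593)]
near foot [-0.057  -0.0565 -0.057  -0.0546] bar [-0.0556 -0.0554 -0.0562] rib [-0.0567]
```

Request:
step_arm:
  motion: [1,0.1,0.2,0,0,0,1,1.8,0.2,0.2,0,0,0,1,2.4,0.2,0.2,0,0,0,1,2.4,0.2,0.2,0,0,0,1,2.4,0.2,0.2,0,0,0,1]

```text
t: 16.85
ee_pos: [0.5778, -0.0197, 0.0517]
tcp_rot: [-0.471, -0.524, -0.475, 0.527]
ft_force: [-10.1, -1.2, 6.2]
grip_width: 0.0112
```

```bash
python3 m3.py c10 .062; python3 -c "
from h import *
im,d=snap('top');b,_=load('side');cv2.imwrite('pics/fin.png',cv2.resize(b,(800,600)))"
```

```text
t 16.85 [ 0.5778 -0.0197  0.0517] F [-10.1  -1.2   6.2] T [ 0.01  1.66 -0.17]
housing bx [0.0851 0.0973 0.108 ] by [-0.0768 -0.0114  0.0701]
bar bx [0.0462 0.0642 0.0704] by [-0.0553 -0.0062  0.0499] 160
foot z [0.0334 0.0366 0.0405] bx [-0.0207  0.0228  0.0599] by [-0.0567 -0.0223  0.0273] 613
rib z [0.0795 0.0886 0.0915] bx [0.0133 0.019  0.0244] by [-0.0564 -0.0437 -0.0219]
foot max bx [(-0.048, 0.058), (-0.032, 0.0577), (-0.016, 0.0559), (0.0, 0.0568), (0.016, 0.0587), (0.032, 0.0547)]
bar min bx [(-0.048, 0.0573), (-0.032, 0.0595), (-0.016, 0.0496), (0.0, 0.0461), (0.016, 0.0482), (0.032, 0.0591), (0.048, 0.0617)]
near foot [-0.0569 -0.0572 -0.0535 -0.0581] bar [-0.0552 -0.0557 -0.0557] rib [-0.0563]
```

View pics/c10.png

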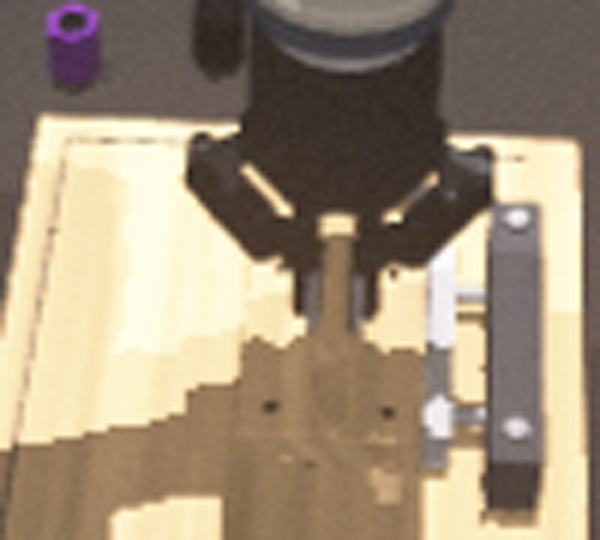

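Side view: the foot edge lies against the bar along its length and the ends are about level (foot edge x≈420, bar x≈435). Travel is about 9.3 mm, and the tool leans about 0.4°. One small trim should fix both.

Request:
step_arm:
  motion: [0.3,0.3,0.1,0,-0.004,0,1,0.5,0.5,0.1,0,-0.007,0,1,0.5,0.5,0.1,0,-0.007,0,1,0.5,0.5,0.1,0,-0.007,0,1,0.5,0.5,0.1,0,-0.007,0,1]

```text
t: 17.45
ee_pos: [0.5779, -0.0197, 0.0515]
tcp_rot: [-0.473, -0.526, -0.473, 0.526]
ft_force: [-10.7, -2.5, 4.0]
grip_width: 0.0112
```

```bash
python3 m3.py c11 .062; python3 -c "
from h import *
b,_=load('side');cv2.imwrite('pics/fin.png',cv2.resize(b,(800,600)))
from scipy.spatial.transform import Rotation as R
q=bot.get_state()['tcp_rot'];print(R.from_quat(np.r_[q[1:],q[0]]).as_matrix().round(4))"
```

```text
t 17.45 [ 0.5779 -0.0197  0.0515] F [-10.7  -2.5   4. ] T [-0.44  1.73 -0.12]
housing bx [0.0851 0.0973 0.1081] by [-0.0762 -0.012   0.0701]
bar bx [0.0472 0.0643 0.0705] by [-0.0566 -0.0121  0.0504] 166
foot z [0.0332 0.0364 0.0405] bx [-0.0205  0.0249  0.0605] by [-0.0564 -0.0214  0.0278] 607
rib z [0.0797 0.088  0.0915] bx [0.0131 0.0189 0.0243] by [-0.0569 -0.0431 -0.0221]
foot max bx [(-0.048, 0.0581), (-0.032, 0.0575), (-0.016, 0.0554), (0.0, 0.0567), (0.016, 0.0594), (0.032, 0.0576)]
bar min bx [(-0.048, 0.0478), (-0.032, 0.0472), (-0.016, 0.0589), (0.0, 0.0587), (0.016, 0.0588), (0.032, 0.059), (0.048, 0.0617)]
near foot [-0.0552 -0.055  -0.054  -0.0539] bar [-0.0534 -0.058  -0.058 ] rib [-0.0563]
[[ 1.000e-04  9.945e-01 -1.049e-01]
 [-4.000e-04 -1.049e-01 -9.945e-01]
 [-1.000e+00  2.000e-04  4.000e-04]]
```

View pics/fin.png

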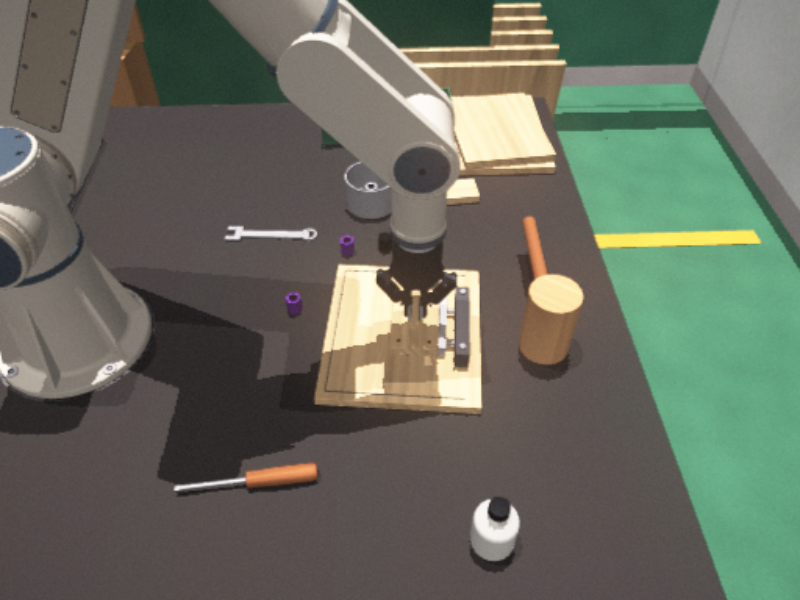

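Request:
step_arm:
  motion: [0.3,-0.1,0.2,0,0,0,1,0.3,-0.1,0.2,0,0,0,1,0.3,-0.1,0.2,0,0,0,1,0.3,-0.1,0.2,0,0,0,1,0.3,-0.1,0.2,0,0,0,1]

```text
t: 18.0
ee_pos: [0.5782, -0.0197, 0.0516]
tcp_rot: [-0.473, -0.525, -0.473, 0.526]
ft_force: [-10.6, -2.2, 2.5]
grip_width: 0.011
```

```bash
python3 m3.py c12 .062|grep -E 't |bar bx|foot z|rib z'
```

```text
t 18.0 [ 0.5782 -0.0197  0.0516] F [-10.6  -2.2   2.5] T [-0.36  1.71 -0.12]
bar bx [0.051  0.0645 0.0705] by [-0.0567 -0.0098  0.0503] 160
foot z [0.0333 0.0366 0.0404] bx [-0.0204  0.0253  0.0593] by [-0.0571 -0.0206  0.0279] 613
rib z [0.0795 0.088  0.0915] bx [0.0133 0.0193 0.0247] by [-0.0573 -0.042  -0.021 ]
foot max bx [(-0.048, 0.0579), (-0.032, 0.0555), (-0.016, 0.0571), (0.0, 0.0568), (0.016, 0.0589), (0.032, 0.0576)]
near foot [-0.057  -0.0556 -0.0558 -0.0572] bar [-0.0568 -0.0567 -0.0567] rib [-0.0546]
```

```bash
python3 -c "
from bench import bot
print(bot.job_done())"
```

```text
the job is handed in; nothing more can be done
None
```

The job is handed in at 18 s. Both silver nuts are in the tin, and the robot is still pressing the cleat against the fence bar at about half travel.

- **Nuts:** the pictures showed both standing in the tin, and I never touched the purple and black look-alikes.
- **Cleat:** it stands flat on the board with the tool vertical. Its end is level with the bar's end to about 0.5 mm. I could compare only the near end, because the gripper hid the far one. The jaws sit at -6.0° against the board's measured -6.1°.
- **Bar travel:** about 9.3–10 mm of the 20 mm. The bar's own position in the side picture gave 9.3–9.4 mm and the cleat rib's gave about 10 mm, so the half-way point is good to within 1 mm. The bar never came near its end stop.
- **Force readings:** the wrist reads 10.6 N along x, against about 7 N expected from the spring. I put the rest down to friction between the cleat and the board. There is also about 2 N sideways that I did not remove.
- **High reading on the way:** mid-push the wrist showed 23 N vertically, from pressing the cleat down too hard. I eased it off, and the final vertical reading was 2.5 N.
- **Other objects:** the last side picture showed the glue, driver, spanner and mallet where they started. The arm partly hid the offcut and covered the block in that picture; the block was last measured unmoved before nut b was picked up.

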